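Clamp the filter cassettes

TASK

Take the crank from the white tray, feel it onto the square end of the clamp's spindle until it sits fully home, and wind it clockwise by its handle until the pressure plate clamps the cassette pack firmly: stop when the handle pulls about twice as hard as it does running free, and no more, or the membranes are crushed. Leave the crank seated on the spindle, let go of it, and leave the things around it where they stand.

Things in the scene. Friction and masses are not known exactly. Their poses are not given: they have to be found in the camera images.
- press: Bench clamp for filter cassettes, fixed; place and yaw vary. Origin: centre of the underside of its steel base, 150 (x) x 200 (y) x 20 mm, z up. Two 20 mm columns at y = +-72 mm carry a bridge 52 (x) x 190 (y) mm, top at z = 170 mm (nuts over the columns to 178 mm). A vertical spindle at x = y = 0 turns without rising; clockwise from above lowers the plate 10 mm a turn.
- spindle_top (a point): Top of the spindle's square end, on its axis, 212 mm above the bench. This point does not turn with the spindle. The square is 14 x 14 x 30 mm, its top 3 mm tapered to 10 x 10 mm, on a 30 mm round collar 182 mm above the bench. Its angle varies and is not measured: look, or feel for it by turning the crank under light pressure (3 to 7 N). The spindle drags at 0.25 N m.
- plate: Aluminium pressure plate, 100 (x) x 172 (y) x 14 mm, guided on the columns. Origin: centre of its underside. Below it, fixed on the base, lies a white cassette pack, 100 x 116 mm; the pack's top is 60 to 64 mm above the bench (not measured: feel it), so 1.5 to 2.6 turns. On the pack the screw stiffens by 1.2 N m per rad. Clamped firmly from 60 N, best near 160 N (0.5 N m), crushed over 400 N (0.88 N m).
- crank_hub (a point): Centre of the loose steel crank's hub, 22 mm above its underside. Hub: block 32 x 32 x 44 mm, flats along the crank's x and y. x: from hub to handle; z up. The arm (18 mm wide, 28 to 40 mm above the underside, to +x) and a round counterweight (33 mm across, 48 mm to -x, 24 to 48 mm up) leave the +-y flats free to grip. 0.4 to 0.6 kg, balanced. Starts upright in the tray.
- crank_socket (a point): Centre of the mouth of the square socket in the hub's underside; axes as the hub. The socket is 15.4 mm square, 31 mm deep, its sides along the crank's x and y; it goes on in any of four positions, within about 5 degrees. Fully home, the hub rests on the collar and this point is 30 mm below spindle_top.
- crank_handle (a point): Middle of the crank's upright black handle, 65 mm from the hub's axis (+x), 67 mm above the hub's underside: a sleeve 24 mm across, 42 mm high (46 to 88 mm above the underside), that spins freely on its pin. Wound free it pulls back 4 N along its circle; 8 N while turning is firmly clamped, 13 N too much; standing still it may read up to 5 N less.
- tray: White plastic tray, 230 (x) x 200 (y) mm, rim 20 mm high, floor 4 mm thick, fixed to the bench. Origin: centre of its underside. The crank stands on its floor.
- media_bottle: Bystander: capped glass bottle, 76 mm across, 150 mm high; origin under its centre. Leave it.
- beaker: Bystander: glass beaker, 68 mm across, 85 mm high; origin under its centre. Leave it.
- ferrule_ring: Bystander: steel ring, 54 mm across, 14 mm high; origin under its centre. Leave it.
Mind the look-alikes: they are no part of the job. Leave any green or orange look-alike of the part that bears crank_hub alone.

How it is judged:
On the way, in this order (a step that is already met when the one before it is completed fails the run):
1. The crank is seated fully home on the square, the plate not yet on the pack (z of crank_socket in the frame of spindle_top below -0.0275 m and horizontal distance between crank_socket and spindle_top below 0.004 m and angle between crank_socket's own z axis and vertical below 0.12 rad and contact force between plate and anything else below 5 N), for 0.2 s.
2. With the crank seated, the plate has been wound down onto the pack (z of crank_socket in the frame of spindle_top below -0.0275 m and horizontal distance between crank_socket and spindle_top below 0.004 m and angle between crank_socket's own z axis and vertical below 0.12 rad and contact force between plate and anything else above 20 N), for 0.1 s.
At the end, for the whole second after the job is handed in: The plate clamps the pack with 60 to 400 N; the crank is seated on the square, released and still: its hub within 2.5 mm of fully down on the collar, within 4 mm of the spindle's axis, and upright within 7 degrees (z of crank_socket in the frame of spindle_top below -0.0275 m and horizontal distance between crank_socket and spindle_top below 0.004 m and angle between crank_socket's own z axis and vertical below 0.12 rad and contact force between plate and anything else between 60 and 400 N); the robot touches nothing.
It fails at once if the pack is clamped with more than 400 N (contact force between plate and anything else above 400 N).
It fails at once if the bottle is moved more than 30 mm (distance of media_bottle from where it was at the start of the episode above 0.03 m).
It fails at once if the beaker is moved more than 30 mm (distance of beaker from where it was at the start of the episode above 0.03 m).
It fails at once if the steel ring is moved more than 30 mm (distance of ferrule_ring from where it was at the start of the episode above 0.03 m).
It also fails if it takes over 72 s, if anything falls off the work surface, if the arm or the gripper's body presses on something with over 40 N, if the wrist force passes 120 N, or if a joint passes its speed limit or range.

ROBOT

A 7-joint arm with a two-finger parallel gripper is mounted at the origin on the work surface. World frame = base frame: x ahead of the robot, y to its left, z up, the work surface at z = 0. Lengths are in m, angles in rad, forces in N, time in s.
With the tool pointing down it reaches from about 0.4 to 0.85 m from the base axis. Payload 10.4 kg.
Tool frame: the origin (TCP) lies midway between the tips of the shut fingers; the grasp point (between the pads) lies 19 mm behind it (r.tcp_to_grasp is the z of the grasp point in the tool frame, in m); z points along the fingers, x is the direction in which the jaws open and shut, and the axes are right-handed (so a half turn about z gives the same grasp; the last joint's range is limited). The gripper opens to 87 mm and grips with 3 to 60 N. Pads are 19 mm wide; open, the fingers measure 117 mm over their backs; the gripper's body (75 mm by 190 mm) begins 51 mm behind the grasp point.
Start: joints at [1.13, 0.332, -0.065, 1.46, 0.022, 1.35, -0.088], TCP at [0.254, -0.571, 0.223] pointing down, gripper open.
Joint ranges: [-2.6, 2.6], [-0.5, 2.12], [-1.47, 1.34], [0.16, 2.42], [-1.27, 4.41], [0.06, 2.06], [-2.6, 2.6]. Speed limits (rad/s): [2.22, 2.22, 2.79, 2.79, 3.14, 3.14, 3.14].

INTERFACE

Orientations are given as a unit quaternion [x, y, z, w].
In Python, from bench import r, camera, close_job gives the robot as it stands. The module is installed in compiled form; this text tells all that it offers.
- The arm moves only by the shell command python3 -m crank 'ROWS' [FORCE]. ROWS is JSON, a list of rows, each an object of numbers: "x", "y", "z": the shift along the tool's x, y, z scaled (see below); "ax", "ay", "az": the turn, a rotation vector about the tool's x, y, z scaled (see below); "claw": the closure, from -1 (fully open) to 1 (shut), so that 0 is half open. A call has exactly 5 rows; each row is the pose to reach, as a shift and turn from the pose commanded when the call began, along the tool's axes at that moment; what a row does not reach only later rows make up. The controller multiplies each number of a shift by 1 m and each number of a turn by 2 rad. A row lasts 1/12 s, in which the tool goes at most 41.7 mm and 7.16 degrees, less where a joint would pass 70% of its speed; a pose out of reach is approached as far as the arm can. A call with a number of a shift or a turn outside -1 to 1 is refused whole. A call with a gripper value outside its range is refused whole. The fingers move at their own pace and stop on an object; FORCE is the grip in N (left out, the last holds). Time passes only in rows, so rows that repeat a pose let the fingers close, or fill a call up. It gives the time, the measured TCP pose, the force and the opening at its end, in the units of the state.
- r.read_state(): the state, without advancing time (a new reading comes with each control period).
- camera(name): name is "scene" or "top" or "wrist"; returns a dict with "color" (480x640x3 uint8, blue, green, red), "fx", "fy", "cx", "cy" (pixels), "eye" and "orientation" of the camera in the world. Camera axes: x right, y down, z forward; pixel columns grow to the right and rows downward; lengths in m; the calibration is good to about 2 mm. The wrist camera is an equidistant fisheye: a pixel r from the principal point sees the ray r / f radians off the axis. A picture is of the moment at which its call begins. There is no depth.
- close_job(): hands the job in, once; it reports no verdict.
The state is a dict: "time": time; "joint_positions": joint angles; "joint_vel": joint speeds; "joint_torque": joint torques, N m; "ee_pos": TCP position; "eef_rot": TCP orientation; "ft_force": force on the tool from outside, world axes, zero at the start; "torque": the same for the moment, N m; "width": finger opening in m.
Only numpy, scipy, OpenCV 4.12 (cv2) and the standard library are available. Lean on these libraries where they do the work, as an engineer would, in place of code of your own. Each camera call takes 0.05 s, during which the arm holds its last target. There are 200 camera calls.

## Working session

There is one attempt and no reset: what is moved stays moved. The work goes in short steps, Python scripts to look and compute and a shell command to move; the robot and the scene stay as the last step left them, time stands still between calls to the robot, and variables do not carry over. Pictures are saved under pics/ and viewed, about 8 in all and at most 12, crops included, and the job is handed in when it is done.

```bash
mkdir -p pics
python3 - <<'E'
from bench import r,camera
import cv2,numpy as np
s=r.read_state();print({k:np.round(v,3).tolist() for k,v in s.items()},r.tcp_to_grasp)
for n in("scene","top","wrist"):
    c=camera(n);cv2.imwrite(f"pics/{n}0.png",c["color"]);print(n,{k:np.round(c[k],4).tolist() for k in c if k!="color"})
E
```

```text
{'time': 0.0, 'joint_positions': [1.13, 0.333, -0.065, 1.461, 0.022, 1.35, -0.088], 'joint_vel': [-0.001, -0.002, 0.002, -0.001, 0.002, 0.001, -0.0], 'joint_torque': [-0.001, -62.325, 0.024, -38.989, -0.061, 0.04, 0.0], 'ee_pos': [0.253, -0.571, 0.222], 'eef_rot': [0.838, -0.545, -0.001, -0.0], 'ft_force': [-0.425, -0.213, 0.092], 'torque': [-0.068, -0.015, -0.003], 'width': 0.087} -0.0187
scene {'fx': 564.1267, 'fy': 564.1267, 'cx': 320.6325, 'cy': 239.8199, 'eye': [1.2012, -0.4751, 0.8596], 'orientation': [0.8036, 0.4501, -0.1962, -0.3364]}
top {'fx': 619.1405, 'fy': 619.1405, 'cx': 319.9194, 'cy': 244.8321, 'eye': [0.4909, -0.0727, 1.4041], 'orientation': [-0.7006, 0.7127, -0.031, 0.0152]}
wrist {'fx': 371.6483, 'fy': 371.6483, 'cx': 321.2291, 'cy': 242.716, 'eye': [0.3314, -0.5366, 0.3836], 'orientation': [0.8281, -0.5387, -0.0851, 0.1297]}
```

View pics/scene0.png

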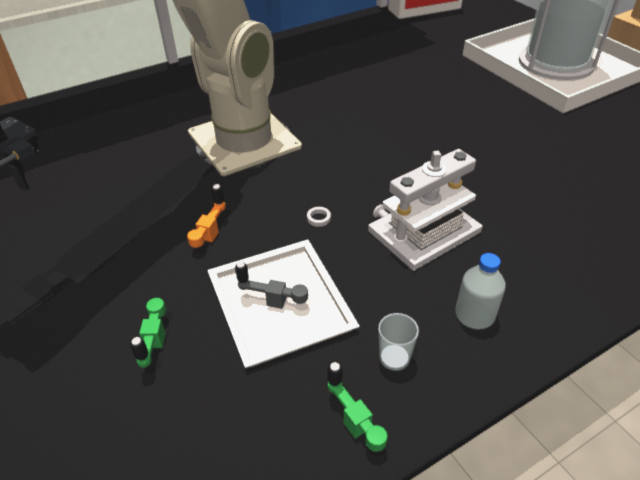

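View pics/top0.png

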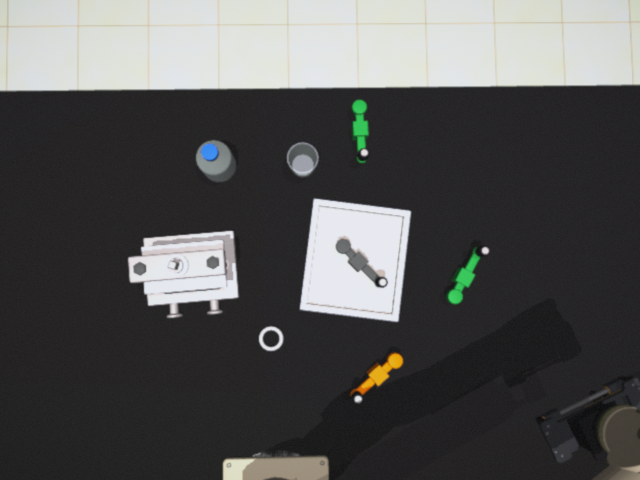

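The scene view shows three kinds of crank. The steel-grey one is in the white tray, with its hub at scene (277,292) and top (358,262). The look-alikes in the top view are green at (361,128) and (467,277), and orange at (378,376). I choose the grey one in the tray. The press spindle is near top (174,265).

```bash
cat > h.py <<'E'
from bench import r,camera
import cv2,numpy as np
from scipy.spatial.transform import Rotation as R
def ray(c,u,v):
    a=np.array([(u-c["cx"])/c["fx"],(v-c["cy"])/c["fy"],1.])
    return R.from_quat(c["orientation"]).apply(a)
def onz(c,u,v,z):
    d=ray(c,u,v);e=np.array(c["eye"]);return e+d*(z-e[2])/d[2]
def wray(c,u,v):
    x,y=u-c["cx"],v-c["cy"];q=np.hypot(x,y);t=q/c["fx"];k=np.sin(t)/max(q,1e-9)
    return R.from_quat(c["orientation"]).apply([x*k,y*k,np.cos(t)])
def wonz(c,u,v,z):
    d=wray(c,u,v);e=np.array(c["eye"]);return e+d*(z-e[2])/d[2]
def wpix(c,p):
    a=R.from_quat(c["orientation"]).inv().apply(np.array(p)-c["eye"]);q=np.hypot(a[0],a[1]);t=np.arctan2(q,a[2])
    return c["cx"]+c["fx"]*t*a[0]/q,c["cy"]+c["fx"]*t*a[1]/q
def st():
    s=r.read_state();return s,R.from_quat(s["eef_rot"])
E
python3 - <<'E'
from h import *
c=camera("top");im=c["color"]
a=cv2.resize(im[225:305,300:410],None,fx=5,fy=5,interpolation=2)
b=cv2.resize(im[225:305,120:245],None,fx=5,fy=5,interpolation=2)
a=cv2.resize(a,(400,300));b=np.pad(b,((0,0),(0,0),(0,0)))
cv2.imwrite("pics/crop1.png",np.vstack([np.pad(cv2.resize(im[235:295,330:400],None,fx=5,fy=5,interpolation=2),((0,0),(0,275),(0,0))),cv2.resize(im[238:293,120:245],None,fx=5,fy=5,interpolation=2)]))
for n,u,v,z in [("hub",358,262,.048),("cw",343,246,.052),("handle",382,282,.092),("spindle",174,265,.212),("nutL",139.5,269,.178),("nutR",213,263,.178),("bottle",209,152,.15),("beaker",302,157,.085),("ring",271,339,.014)]:
    print(n,onz(c,u,v,z).round(4))
# tray mask minAreaRect
g=cv2.cvtColor(im,6);m=((g<110)&(np.indices(g.shape)[1]>322)&(np.indices(g.shape)[1]<392)&(np.indices(g.shape)[0]>228)&(np.indices(g.shape)[0]<300)).astype(np.uint8)
ys,xs=np.nonzero(m);print(xs.min(),xs.max(),ys.min(),ys.max())
E
```

```text
hub [ 0.5405 -0.1866  0.048 ]
cw [ 0.5759 -0.1542  0.052 ]
handle [ 0.4956 -0.233   0.092 ]
spindle [0.5347 0.1803 0.212 ]
nutL [0.5292 0.2551 0.178 ]
nutR [0.5386 0.111  0.178 ]
bottle [0.7666 0.1218 0.15  ]
beaker [ 0.7674 -0.0676  0.085 ]
ring [0.3737 0.008  0.014 ]
337 385 240 286
```

View pics/crop1.png

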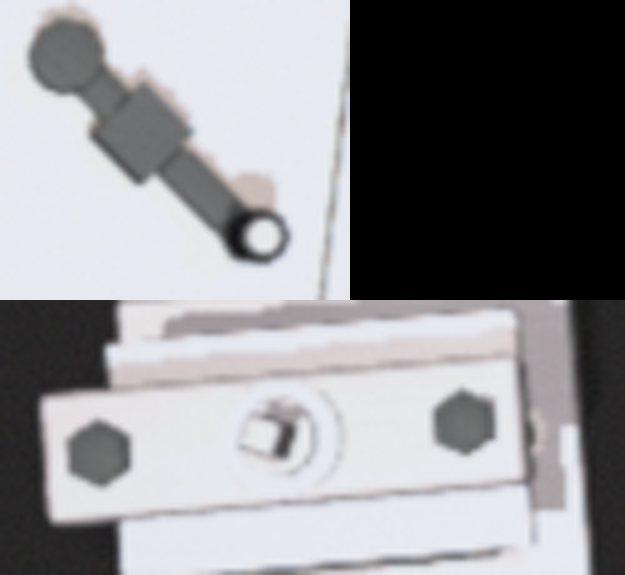

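The crop confirms a grey steel hub at top (359.2,261.2), a counterweight at (343.2,246) and a handle cap at (382.8,282.2). The tapered square's top face is centred near (172.4,264.8), with corners at about (169.6,261.6), (175.6,263), (174,268.6) and (168,267).

Run:
```python
from h import *
c=camera("top")
H=onz(c,359.2,261.2,.048);C=onz(c,343.2,246,.052);K=onz(c,382.8,282.2,.092)
d=K-C;print("hub",H,"cw",C,"handle",K,"yaw",np.degrees(np.arctan2(d[1],d[0])), "hub from cw/handle",C+d*48/113)
q=[onz(c,u,v,.212) for u,v in[(169.6,261.6),(175.6,263),(174,268.6),(168,267)]]
for i in range(4):
    e=q[(i+1)%4]-q[i];print(np.hypot(*e[:2]),np.degrees(np.arctan2(e[1],e[0]))%90)
a,b=onz(c,139.6,268.6,.178),onz(c,213,262.4,.178);print("sp",np.mean(q,0),"nuts mid",(a+b)/2,"yaw",np.degrees(np.arctan2(*(a-b)[1::-1])))
s,T=st();p=s["ee_pos"];print("tool yaw",np.degrees(np.arctan2(*T.as_matrix()[1::-1,0])),"shift tool",T.inv().apply([.5405-p[0],-.187-p[1],0]))
```

```text
hub [ 0.54216311 -0.18931581  0.048     ] cw [ 0.57590809 -0.15459892  0.052     ] handle [ 0.49511293 -0.23467639  0.092     ] yaw -135.25561274993154 hub from cw/handle [ 0.54158802 -0.18861413  0.06899115]
0.011791939240077886 75.87474907354091
0.011112402239045131 73.92871564791508
0.011882972251496872 74.07938259912834
0.010743662590260331 73.40718067682386
sp [0.53465405 0.1845346  0.212     ] nuts mid [0.53487086 0.18293287 0.178     ] yaw 93.8820544097162
tool yaw -66.06106370002736 shift tool [-2.34609104e-01 -4.18120912e-01  1.48464666e-04]
```

```bash
python3 -m crank '[{"x":-0.016,"y":-0.028,"claw":-1},{"x":-0.034,"y":-0.061,"claw":-1},{"x":-0.052,"y":-0.094,"claw":-1},{"x":-0.07,"y":-0.127,"claw":-1},{"x":-0.088,"y":-0.16,"claw":-1}]' 30 && python3 -m crank '[{"x":-0.018,"y":-0.033,"claw":-1},{"x":-0.036,"y":-0.066,"claw":-1},{"x":-0.054,"y":-0.099,"claw":-1},{"x":-0.072,"y":-0.132,"claw":-1},{"x":-0.09,"y":-0.165,"claw":-1}]' && python3 -m crank '[{"x":-0.018,"y":-0.033,"claw":-1},{"x":-0.036,"y":-0.066,"az":-0.05,"claw":-1},{"x":-0.054,"y":-0.0938,"z":0.02,"az":-0.1,"claw":-1},{"x":-0.054,"y":-0.0938,"z":0.04,"az":-0.15,"claw":-1},{"x":-0.054,"y":-0.0938,"z":0.06,"az":-0.1815,"claw":-1}]' && python3 -m crank '[{"claw":-1},{"claw":-1},{"claw":-1},{"claw":-1},{"claw":-1}]'
python3 - <<'E'
from h import *
s,T=st();p=s["ee_pos"];print(p,np.degrees(np.arctan2(*T.as_matrix()[1::-1,0])),s["joint_positions"])
c=camera("wrist");cv2.imwrite("pics/w1.png",c["color"])
print(wpix(c,[.542,-.189,.048]),wpix(c,[p[0],p[1],.048]))
E
```

```text
[ 0.25354217 -0.57108561  0.22218091] -66.06106370002736 [ 1.13040979  0.33253368 -0.06471162  1.46048955  0.02157439  1.34987768
 -0.0884901 ]
(np.float64(115.29923990357563), np.float64(-129.7733586720736)) (np.float64(321.32491366552654), np.float64(219.21661032725387))schema error: expected keys x, y, z, ax, ay, az, claw
```

View pics/w1.png

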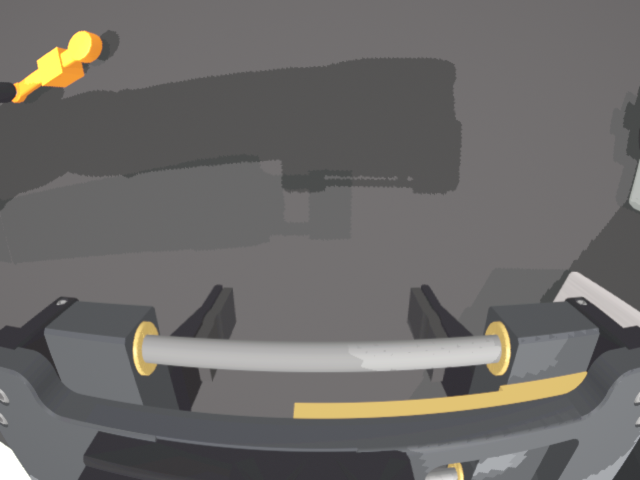

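The move was refused because every row needs all seven keys. The wrist picture shows only bench and the orange look-alike at (60,65), so I'm retyping the rows in full.

```bash
python3 -m crank '[{"x":-0.016,"y":-0.028,"z":0,"ax":0,"ay":0,"az":0,"claw":-1},{"x":-0.034,"y":-0.061,"z":0,"ax":0,"ay":0,"az":0,"claw":-1},{"x":-0.052,"y":-0.094,"z":0,"ax":0,"ay":0,"az":0,"claw":-1},{"x":-0.07,"y":-0.127,"z":0,"ax":0,"ay":0,"az":0,"claw":-1},{"x":-0.088,"y":-0.16,"z":0,"ax":0,"ay":0,"az":0,"claw":-1}]' 30 && python3 -m crank '[{"x":-0.018,"y":-0.033,"z":0,"ax":0,"ay":0,"az":0,"claw":-1},{"x":-0.036,"y":-0.066,"z":0,"ax":0,"ay":0,"az":0,"claw":-1},{"x":-0.054,"y":-0.099,"z":0,"ax":0,"ay":0,"az":0,"claw":-1},{"x":-0.072,"y":-0.132,"z":0,"ax":0,"ay":0,"az":0,"claw":-1},{"x":-0.09,"y":-0.165,"z":0,"ax":0,"ay":0,"az":0,"claw":-1}]' && python3 -m crank '[{"x":-0.018,"y":-0.033,"z":0,"ax":0,"ay":0,"az":0,"claw":-1},{"x":-0.036,"y":-0.066,"z":0,"ax":0,"ay":0,"az":-0.05,"claw":-1},{"x":-0.054,"y":-0.0938,"z":0.02,"ax":0,"ay":0,"az":-0.1,"claw":-1},{"x":-0.054,"y":-0.0938,"z":0.04,"ax":0,"ay":0,"az":-0.15,"claw":-1},{"x":-0.054,"y":-0.0938,"z":0.06,"ax":0,"ay":0,"az":-0.1815,"claw":-1}]' && python3 -m crank '[{"x":0,"y":0,"z":0,"ax":0,"ay":0,"az":0,"claw":-1},{"x":0,"y":0,"z":0,"ax":0,"ay":0,"az":0,"claw":-1},{"x":0,"y":0,"z":0,"ax":0,"ay":0,"az":0,"claw":-1},{"x":0,"y":0,"z":0,"ax":0,"ay":0,"az":0,"claw":-1},{"x":0,"y":0,"z":0,"ax":0,"ay":0,"az":0,"claw":-1}]'
python3 - <<'E'
from h import *
s,T=st();p=s["ee_pos"];print(p,np.degrees(np.arctan2(*T.as_matrix()[1::-1,0])),s["joint_positions"])
c=camera("wrist");cv2.imwrite("pics/w2.png",c["color"])
print(wpix(c,[.542,-.189,.048]),wpix(c,[p[0],p[1],.048]))
E
```

```text
time: 0.72
ee_pos: [0.3649, -0.4244, 0.2227]
eef_rot: [0.838, -0.545, 0.0, 0.0]
ft_force: [0.5, -0.7, 0.2]
width: 0.0875
time: 1.13
ee_pos: [0.4792, -0.2751, 0.2228]
eef_rot: [0.838, -0.545, 0.0, 0.0]
ft_force: [0.1, -0.4, -0.1]
width: 0.0872
time: 1.55
ee_pos: [0.5436, -0.1865, 0.162]
eef_rot: [0.925, -0.38, 0.0, -0.0]
ft_force: [-0.2, -1.2, 0.3]
width: 0.0871
time: 1.97
ee_pos: [0.5428, -0.1898, 0.1639]
eef_rot: [0.923, -0.386, 0.001, 0.0]
ft_force: [-0.6, 0.6, -0.1]
width: 0.0875
[ 0.54278258 -0.18980069  0.163946  ] -45.362984573977855 [ 0.60448977  0.29066219 -0.41282733  1.65892653  0.1234445   1.21563512
 -0.6274306 ]
(np.float64(319.33038404751716), np.float64(237.61193495975527)) (np.float64(320.76297661436627), np.float64(237.61715311036966))
```

View pics/w2.png

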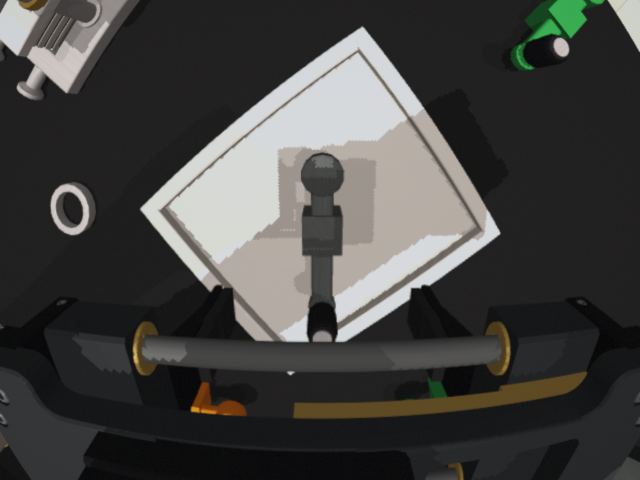

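The hub, about (322,237), lies within 2 px of where I predicted the tool axis would be. The arm lies along the tool's y, the handle points down the image, and both y flats are free. Descending to grip.

```bash
python3 -m crank '[{"x":0,"y":0,"z":0.03,"ax":0,"ay":0,"az":0,"claw":-1},{"x":0,"y":0,"z":0.06,"ax":0,"ay":0,"az":0,"claw":-1},{"x":0,"y":0,"z":0.09,"ax":0,"ay":0,"az":0,"claw":-1},{"x":0,"y":0,"z":0.12,"ax":0,"ay":0,"az":0,"claw":-1},{"x":0,"y":0,"z":0.14,"ax":0,"ay":0,"az":0,"claw":-1}]' && python3 -m crank '[{"x":0,"y":0,"z":0.006,"ax":0,"ay":0,"az":0,"claw":-1},{"x":0,"y":0,"z":0.012,"ax":0,"ay":0,"az":0,"claw":-1},{"x":0,"y":0,"z":0.012,"ax":0,"ay":0,"az":0,"claw":-1},{"x":0,"y":0,"z":0.012,"ax":0,"ay":0,"az":0,"claw":0.2},{"x":0,"y":0,"z":0.012,"ax":0,"ay":0,"az":0,"claw":1}]' 40 && python3 -m crank '[{"x":0,"y":0,"z":0,"ax":0,"ay":0,"az":0,"claw":1},{"x":0,"y":0,"z":0,"ax":0,"ay":0,"az":0,"claw":1},{"x":0,"y":0,"z":0,"ax":0,"ay":0,"az":0,"claw":1},{"x":0,"y":0,"z":0,"ax":0,"ay":0,"az":0,"claw":1},{"x":0,"y":0,"z":0,"ax":0,"ay":0,"az":0,"claw":1}]' 40
```

```text
time: 2.43
ee_pos: [0.5413, -0.1893, 0.0204]
eef_rot: [0.923, -0.385, -0.001, 0.0]
ft_force: [-0.4, 0.5, 0.2]
width: 0.0868
time: 2.85
ee_pos: [0.5433, -0.1897, 0.0121]
eef_rot: [0.923, -0.385, 0.001, -0.0]
ft_force: [0.4, -0.2, -0.4]
width: 0.0799
time: 3.27
ee_pos: [0.5423, -0.1893, 0.0107]
eef_rot: [0.923, -0.385, 0.0, 0.0]
ft_force: [0.0, 0.4, -0.3]
width: 0.0483
```

```bash
python3 -m crank '[{"x":0,"y":0,"z":0,"ax":0,"ay":0,"az":0,"claw":1},{"x":0,"y":0,"z":0,"ax":0,"ay":0,"az":0,"claw":1},{"x":0,"y":0,"z":0,"ax":0,"ay":0,"az":0,"claw":1},{"x":0,"y":0,"z":0,"ax":0,"ay":0,"az":0,"claw":1},{"x":0,"y":0,"z":0,"ax":0,"ay":0,"az":0,"claw":1}]' 40 && python3 -m crank '[{"x":0,"y":0,"z":0,"ax":0,"ay":0,"az":0,"claw":1},{"x":0,"y":0,"z":0,"ax":0,"ay":0,"az":0,"claw":1},{"x":0,"y":0,"z":0,"ax":0,"ay":0,"az":0,"claw":1},{"x":0,"y":0,"z":-0.01,"ax":0,"ay":0,"az":0,"claw":1},{"x":0,"y":0,"z":-0.03,"ax":0,"ay":0,"az":0,"claw":1}]' 40 && python3 -m crank '[{"x":0,"y":0,"z":-0.03,"ax":0,"ay":0,"az":0,"claw":1},{"x":0,"y":0,"z":-0.06,"ax":0,"ay":0,"az":0,"claw":1},{"x":0,"y":0,"z":-0.09,"ax":0,"ay":0,"az":0,"claw":1},{"x":0,"y":0,"z":-0.12,"ax":0,"ay":0,"az":0,"claw":1},{"x":0,"y":0,"z":-0.15,"ax":0,"ay":0,"az":0,"claw":1}]' 40
```

```text
time: 3.68
ee_pos: [0.5424, -0.1894, 0.0106]
eef_rot: [0.923, -0.385, 0.0, 0.0]
ft_force: [1.7, -2.2, -1.2]
width: 0.0317
time: 4.1
ee_pos: [0.5398, -0.1885, 0.0386]
eef_rot: [0.923, -0.385, -0.003, 0.0]
ft_force: [-0.2, -0.6, -4.8]
width: 0.0313
time: 4.52
ee_pos: [0.5414, -0.1888, 0.1922]
eef_rot: [0.923, -0.385, -0.001, 0.0]
ft_force: [1.0, -0.3, -4.9]
width: 0.0317
```

```bash
python3 -m crank '[{"x":-0.01,"y":-0.01,"z":-0.025,"ax":0,"ay":0,"az":0,"claw":1},{"x":-0.03,"y":-0.029,"z":-0.05,"ax":0,"ay":0,"az":0,"claw":1},{"x":-0.05,"y":-0.048,"z":-0.055,"ax":0,"ay":0,"az":0,"claw":1},{"x":-0.07,"y":-0.067,"z":-0.055,"ax":0,"ay":0,"az":0,"claw":1},{"x":-0.09,"y":-0.086,"z":-0.055,"ax":0,"ay":0,"az":0,"claw":1}]' 40 && python3 -m crank '[{"x":-0.02,"y":-0.019,"z":0,"ax":0,"ay":0,"az":0,"claw":1},{"x":-0.04,"y":-0.038,"z":0,"ax":0,"ay":0,"az":0,"claw":1},{"x":-0.06,"y":-0.057,"z":0,"ax":0,"ay":0,"az":0,"claw":1},{"x":-0.08,"y":-0.076,"z":0,"ax":0,"ay":0,"az":0,"claw":1},{"x":-0.1,"y":-0.095,"z":0,"ax":0,"ay":0,"az":0,"claw":1}]' 40 && python3 -m crank '[{"x":-0.02,"y":-0.019,"z":0,"ax":0,"ay":0,"az":-0.05,"claw":1},{"x":-0.04,"y":-0.038,"z":0,"ax":0,"ay":0,"az":-0.1,"claw":1},{"x":-0.06,"y":-0.057,"z":0,"ax":0,"ay":0,"az":-0.15,"claw":1},{"x":-0.075,"y":-0.071,"z":0,"ax":0,"ay":0,"az":-0.2,"claw":1},{"x":-0.0803,"y":-0.0761,"z":0,"ax":0,"ay":0,"az":-0.2557,"claw":1}]' 40 && python3 -m crank '[{"x":0,"y":0,"z":0,"ax":0,"ay":0,"az":0,"claw":1},{"x":0,"y":0,"z":0,"ax":0,"ay":0,"az":0,"claw":1},{"x":0,"y":0,"z":0,"ax":0,"ay":0,"az":0,"claw":1},{"x":0,"y":0,"z":0,"ax":0,"ay":0,"az":0,"claw":1},{"x":0,"y":0,"z":0,"ax":0,"ay":0,"az":0,"claw":1}]' 40
python3 - <<'E'
from h import *
s,T=st();p=s["ee_pos"];print(p,np.degrees(np.arctan2(*T.as_matrix()[1::-1,0])),s["joint_positions"])
c=camera("top");w=camera("wrist");d=camera("scene")
a=cv2.resize(c["color"][215:295,115:245],None,fx=3,fy=3,interpolation=2)
b=cv2.resize(d["color"][100:250,360:500],None,fx=2.6,fy=2.6,interpolation=2)
e=w["color"][60:460,160:480]
o=np.zeros((600,800,3),np.uint8);o[:240,:390]=a;o[240:600,:364]=b[:360];o[:400,400:720]=e
cv2.imwrite("pics/hov.png",o)
E
```

```text
time: 4.93
ee_pos: [0.5393, -0.0633, 0.2464]
eef_rot: [0.923, -0.385, 0.0, 0.0]
ft_force: [0.8, 0.1, -3.8]
width: 0.0318
time: 5.35
ee_pos: [0.536, 0.0745, 0.2457]
eef_rot: [0.923, -0.385, -0.0, 0.0]
ft_force: [0.5, 0.1, -3.9]
width: 0.0319
time: 5.77
ee_pos: [0.5327, 0.1879, 0.2458]
eef_rot: [0.991, -0.134, -0.001, -0.0]
ft_force: [0.1, -0.0, -3.2]
width: 0.032
time: 6.18
ee_pos: [0.5348, 0.1825, 0.2456]
eef_rot: [0.99, -0.14, 0.0, 0.0]
ft_force: [-0.2, 0.1, -4.3]
width: 0.0318
[0.53483065 0.18254769 0.24557944] -16.152330221271733 [ 0.1950298   0.26258057 -0.71889521  1.55861347  0.17532876  1.38644915
 -0.82103764]
```

View pics/hov.png

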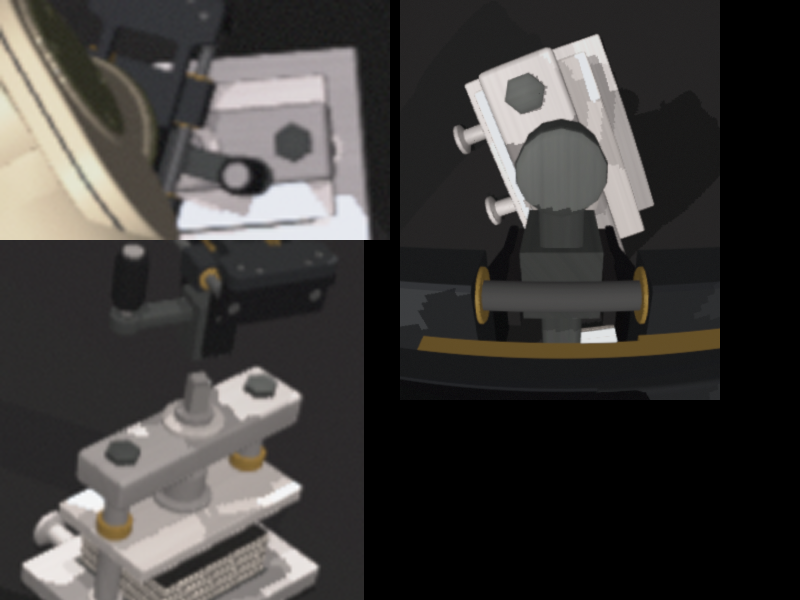

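The composite shows the crank level over the spindle. In the top view the handle cap is at (194,274), and in the scene view the spindle top is at (436.5,153.8). I'll cross-check the hub and spindle numbers.

Run:
```python
from h import *
c=camera("top");d=camera("scene")
s,T=st();p=s["ee_pos"]
K=onz(c,194,274,.326);y=np.radians(-16.15-90);print("handle",K,"hub from handle",K[:2]-.065*np.array([np.cos(y),np.sin(y)]),"tcp",p)
print("spindle scene",onz(d,436.5,153.8,.212),"top",onz(c,172.4,264.8,.212))
ry,e=[ray(c,172.4,264.8),ray(d,436.5,153.8)],[np.array(c["eye"]),np.array(d["eye"])]
A=sum(np.eye(3)-np.outer(a,a)/(a@a) for a in ry);b=sum((np.eye(3)-np.outer(a,a)/(a@a))@q for a,q in zip(ry,e));print("tri",np.linalg.solve(A,b))
```

```text
handle [0.51431141 0.1217083  0.326     ] hub from handle [0.53239136 0.18414319] tcp [0.53466865 0.18342064 0.24554647]
spindle scene [0.54022234 0.17921019 0.212     ] top [0.53511205 0.18339044 0.212     ]
tri [0.53521697 0.18434585 0.20704445]
```

```bash
python3 -m crank '[{"x":0,"y":0,"z":0.005,"ax":0,"ay":0,"az":0,"claw":1},{"x":0,"y":0,"z":0.01,"ax":0,"ay":0,"az":0,"claw":1},{"x":0,"y":0,"z":0.015,"ax":0,"ay":0,"az":0,"claw":1},{"x":0,"y":0,"z":0.02,"ax":0,"ay":0,"az":0,"claw":1},{"x":0,"y":0,"z":0.022,"ax":0,"ay":0,"az":0,"claw":1}]' 40 && python3 -m crank '[{"x":0,"y":0,"z":0.001,"ax":0,"ay":0,"az":0,"claw":1},{"x":0,"y":0,"z":0.002,"ax":0,"ay":0,"az":0,"claw":1},{"x":0,"y":0,"z":0.003,"ax":0,"ay":0,"az":0,"claw":1},{"x":0,"y":0,"z":0.004,"ax":0,"ay":0,"az":0,"claw":1},{"x":0,"y":0,"z":0.004,"ax":0,"ay":0,"az":0,"claw":1}]' 40 && python3 -m crank '[{"x":0,"y":0,"z":0.001,"ax":0,"ay":0,"az":0,"claw":1},{"x":0,"y":0,"z":0.002,"ax":0,"ay":0,"az":0,"claw":1},{"x":0,"y":0,"z":0.002,"ax":0,"ay":0,"az":0,"claw":1},{"x":0,"y":0,"z":0.002,"ax":0,"ay":0,"az":0,"claw":1},{"x":0,"y":0,"z":0.002,"ax":0,"ay":0,"az":0,"claw":1}]' 40
```

```text
time: 6.85
ee_pos: [0.5342, 0.1835, 0.2223]
eef_rot: [0.99, -0.139, -0.001, 0.0]
ft_force: [-0.0, -1.3, -4.3]
width: 0.0317
time: 7.27
ee_pos: [0.5346, 0.1837, 0.2195]
eef_rot: [0.99, -0.139, 0.0, 0.0]
ft_force: [-0.6, 0.0, -3.8]
width: 0.032
time: 7.68
ee_pos: [0.5347, 0.1837, 0.2176]
eef_rot: [0.99, -0.139, 0.0, 0.0]
ft_force: [0.2, 0.3, -4.1]
width: 0.0319
```

```bash
python3 -m crank '[{"x":0,"y":0,"z":0.001,"ax":0,"ay":0,"az":0,"claw":1},{"x":0,"y":0,"z":0.002,"ax":0,"ay":0,"az":0,"claw":1},{"x":0,"y":0,"z":0.002,"ax":0,"ay":0,"az":0,"claw":1},{"x":0,"y":0,"z":0.002,"ax":0,"ay":0,"az":0,"claw":1},{"x":0,"y":0,"z":0.002,"ax":0,"ay":0,"az":0,"claw":1}]' 40 && python3 -m crank '[{"x":0,"y":0,"z":0.001,"ax":0,"ay":0,"az":0,"claw":1},{"x":0,"y":0,"z":0.002,"ax":0,"ay":0,"az":0,"claw":1},{"x":0,"y":0,"z":0.002,"ax":0,"ay":0,"az":0,"claw":1},{"x":0,"y":0,"z":0.002,"ax":0,"ay":0,"az":0,"claw":1},{"x":0,"y":0,"z":0.002,"ax":0,"ay":0,"az":0,"claw":1}]' 40
```

```text
time: 8.1
ee_pos: [0.5352, 0.1836, 0.2159]
eef_rot: [0.99, -0.139, 0.001, -0.0]
ft_force: [4.7, -0.5, -1.4]
width: 0.0318
time: 8.52
ee_pos: [0.5357, 0.1833, 0.2139]
eef_rot: [0.99, -0.139, 0.001, -0.0]
ft_force: [7.4, -1.2, -0.4]
width: 0.0315
```

```bash
python3 -m crank '[{"x":0.001,"y":0,"z":0,"ax":0,"ay":0,"az":0,"claw":1},{"x":0.0016,"y":-0.0003,"z":0,"ax":0,"ay":0,"az":0,"claw":1},{"x":0.0016,"y":-0.0003,"z":0,"ax":0,"ay":0,"az":0,"claw":1},{"x":0.0016,"y":-0.0003,"z":0,"ax":0,"ay":0,"az":0,"claw":1},{"x":0.0016,"y":-0.0003,"z":0,"ax":0,"ay":0,"az":0,"claw":1}]' 40 && python3 -m crank '[{"x":0,"y":0,"z":0.001,"ax":0,"ay":0,"az":0,"claw":1},{"x":0,"y":0,"z":0.002,"ax":0,"ay":0,"az":0,"claw":1},{"x":0,"y":0,"z":0.002,"ax":0,"ay":0,"az":0,"claw":1},{"x":0,"y":0,"z":0.002,"ax":0,"ay":0,"az":0,"claw":1},{"x":0,"y":0,"z":0.002,"ax":0,"ay":0,"az":0,"claw":1}]' 40; python3 -c "
from h import *
print(st()[0]['torque'])"
```

```text
time: 8.93
ee_pos: [0.536, 0.1832, 0.2131]
eef_rot: [0.99, -0.139, -0.0, 0.0]
ft_force: [2.8, -2.8, -3.9]
width: 0.0319
time: 9.35
ee_pos: [0.5361, 0.1833, 0.2113]
eef_rot: [0.99, -0.139, -0.0, 0.0]
ft_force: [0.7, -3.4, -4.1]
width: 0.0319
[-0.78987619 -0.30146858 -0.05983482]
```

```bash
python3 -m crank '[{"x":0.0004,"y":0.0005,"z":0.001,"ax":0,"ay":0,"az":0,"claw":1},{"x":0.0004,"y":0.0007,"z":0.002,"ax":0,"ay":0,"az":0,"claw":1},{"x":0.0004,"y":0.0007,"z":0.003,"ax":0,"ay":0,"az":0,"claw":1},{"x":0.0004,"y":0.0007,"z":0.004,"ax":0,"ay":0,"az":0,"claw":1},{"x":0.0004,"y":0.0007,"z":0.004,"ax":0,"ay":0,"az":0,"claw":1}]' 40 && python3 -m crank '[{"x":0,"y":0,"z":0.001,"ax":0,"ay":0,"az":0,"claw":1},{"x":0,"y":0,"z":0.002,"ax":0,"ay":0,"az":0,"claw":1},{"x":0,"y":0,"z":0.003,"ax":0,"ay":0,"az":0,"claw":1},{"x":0,"y":0,"z":0.004,"ax":0,"ay":0,"az":0,"claw":1},{"x":0,"y":0,"z":0.004,"ax":0,"ay":0,"az":0,"claw":1}]' 40; python3 -c "
from h import *
print(st()[0]['torque'])"
```

```text
time: 9.77
ee_pos: [0.5362, 0.183, 0.2072]
eef_rot: [0.99, -0.139, -0.0, -0.0]
ft_force: [0.0, -0.4, -4.9]
width: 0.0317
time: 10.18
ee_pos: [0.5363, 0.1829, 0.2033]
eef_rot: [0.99, -0.139, -0.0, -0.0]
ft_force: [-0.2, 0.2, -3.2]
width: 0.032
[-0.09339026 -0.02099713  0.00937749]
```

Sliding freely. Going on, with a slow finish onto the collar.

```bash
python3 -m crank '[{"x":0,"y":0,"z":0.002,"ax":0,"ay":0,"az":0,"claw":1},{"x":0,"y":0,"z":0.004,"ax":0,"ay":0,"az":0,"claw":1},{"x":0,"y":0,"z":0.006,"ax":0,"ay":0,"az":0,"claw":1},{"x":0,"y":0,"z":0.008,"ax":0,"ay":0,"az":0,"claw":1},{"x":0,"y":0,"z":0.009,"ax":0,"ay":0,"az":0,"claw":1}]' 40 && python3 -m crank '[{"x":0,"y":0,"z":0.001,"ax":0,"ay":0,"az":0,"claw":1},{"x":0,"y":0,"z":0.002,"ax":0,"ay":0,"az":0,"claw":1},{"x":0,"y":0,"z":0.003,"ax":0,"ay":0,"az":0,"claw":1},{"x":0,"y":0,"z":0.003,"ax":0,"ay":0,"az":0,"claw":1},{"x":0,"y":0,"z":0.003,"ax":0,"ay":0,"az":0,"claw":1}]' 40 && python3 -m crank '[{"x":0,"y":0,"z":0.0005,"ax":0,"ay":0,"az":0,"claw":1},{"x":0,"y":0,"z":0.001,"ax":0,"ay":0,"az":0,"claw":1},{"x":0,"y":0,"z":0.001,"ax":0,"ay":0,"az":0,"claw":1},{"x":0,"y":0,"z":0.001,"ax":0,"ay":0,"az":0,"claw":1},{"x":0,"y":0,"z":0.001,"ax":0,"ay":0,"az":0,"claw":1}]' 40; python3 -c "
from h import *
print(st()[0]['torque'])"
```

```text
time: 10.6
ee_pos: [0.5363, 0.1828, 0.1941]
eef_rot: [0.99, -0.139, -0.0, 0.0]
ft_force: [0.0, -0.7, -4.9]
width: 0.0316
time: 11.02
ee_pos: [0.5365, 0.1828, 0.1915]
eef_rot: [0.99, -0.139, 0.0, 0.0]
ft_force: [-1.1, -0.3, -4.2]
width: 0.0318
time: 11.43
ee_pos: [0.5365, 0.1828, 0.1906]
eef_rot: [0.99, -0.139, 0.0, 0.0]
ft_force: [0.3, 0.1, -3.9]
width: 0.0317
[-0.0059433  -0.07265491 -0.03222068]
```

```bash
python3 -m crank '[{"x":0,"y":0,"z":0.0005,"ax":0,"ay":0,"az":0,"claw":1},{"x":0,"y":0,"z":0.001,"ax":0,"ay":0,"az":0,"claw":1},{"x":0,"y":0,"z":0.001,"ax":0,"ay":0,"az":0,"claw":1},{"x":0,"y":0,"z":0.001,"ax":0,"ay":0,"az":0,"claw":1},{"x":0,"y":0,"z":0.001,"ax":0,"ay":0,"az":0,"claw":1}]' 40 && python3 -m crank '[{"x":0,"y":0,"z":0.0005,"ax":0,"ay":0,"az":0,"claw":1},{"x":0,"y":0,"z":0.001,"ax":0,"ay":0,"az":0,"claw":1},{"x":0,"y":0,"z":0.001,"ax":0,"ay":0,"az":0,"claw":1},{"x":0,"y":0,"z":0.001,"ax":0,"ay":0,"az":0,"claw":1},{"x":0,"y":0,"z":0.001,"ax":0,"ay":0,"az":0,"claw":1}]' 40
```

```text
time: 11.85
ee_pos: [0.5364, 0.1827, 0.1895]
eef_rot: [0.99, -0.139, 0.0, 0.0]
ft_force: [-0.5, 0.1, -2.9]
width: 0.0316
time: 12.27
ee_pos: [0.5365, 0.1828, 0.1886]
eef_rot: [0.99, -0.139, 0.0, 0.0]
ft_force: [-0.3, -0.1, -2.6]
width: 0.0315
```

```bash
python3 -m crank '[{"x":0,"y":0,"z":0.0005,"ax":0,"ay":0,"az":0,"claw":1},{"x":0,"y":0,"z":0.001,"ax":0,"ay":0,"az":0,"claw":1},{"x":0,"y":0,"z":0.001,"ax":0,"ay":0,"az":0,"claw":1},{"x":0,"y":0,"z":0.001,"ax":0,"ay":0,"az":0,"claw":1},{"x":0,"y":0,"z":0.001,"ax":0,"ay":0,"az":0,"claw":1}]' 40 && python3 -m crank '[{"x":0,"y":0,"z":0.0005,"ax":0,"ay":0,"az":0,"claw":1},{"x":0,"y":0,"z":0.001,"ax":0,"ay":0,"az":0,"claw":1},{"x":0,"y":0,"z":0.001,"ax":0,"ay":0,"az":0,"claw":1},{"x":0,"y":0,"z":0.001,"ax":0,"ay":0,"az":0,"claw":1},{"x":0,"y":0,"z":0.001,"ax":0,"ay":0,"az":0,"claw":1}]' 40
```

```text
time: 12.68
ee_pos: [0.5365, 0.1828, 0.1885]
eef_rot: [0.99, -0.139, 0.0, 0.0]
ft_force: [-4.5, -2.0, 5.6]
width: 0.0316
time: 13.1
ee_pos: [0.5365, 0.1828, 0.1885]
eef_rot: [0.99, -0.139, 0.001, 0.0]
ft_force: [-8.4, -3.6, 14.7]
width: 0.0317
```

Home on the collar: TCP z stopped at 0.1885 and the force rose to 15 N. Unloading, releasing and rising to the handle.

```bash
python3 -m crank '[{"x":0,"y":0,"z":-0.001,"ax":0,"ay":0,"az":0,"claw":1},{"x":0,"y":0,"z":-0.0025,"ax":0,"ay":0,"az":0,"claw":1},{"x":0,"y":0,"z":-0.0025,"ax":0,"ay":0,"az":0,"claw":1},{"x":0,"y":0,"z":-0.0025,"ax":0,"ay":0,"az":0,"claw":0.5},{"x":0,"y":0,"z":-0.0025,"ax":0,"ay":0,"az":0,"claw":-1}]' 40 && python3 -m crank '[{"x":0,"y":0,"z":0,"ax":0,"ay":0,"az":0,"claw":-1},{"x":0,"y":0,"z":0,"ax":0,"ay":0,"az":0,"claw":-1},{"x":0,"y":0,"z":0,"ax":0,"ay":0,"az":0,"claw":-1},{"x":0,"y":0,"z":0,"ax":0,"ay":0,"az":0,"claw":-1},{"x":0,"y":0,"z":0,"ax":0,"ay":0,"az":0,"claw":-1}]' 10 && python3 -m crank '[{"x":0,"y":0,"z":-0.02,"ax":0,"ay":0,"az":0,"claw":-1},{"x":0,"y":0,"z":-0.04,"ax":0,"ay":0,"az":0,"claw":-1},{"x":0,"y":0,"z":-0.06,"ax":0,"ay":0,"az":0,"claw":-1},{"x":0,"y":0,"z":-0.085,"ax":0,"ay":0,"az":0,"claw":-1},{"x":0,"y":0,"z":-0.11,"ax":0,"ay":0,"az":0,"claw":-1}]'
python3 - <<'E'
from h import *
s,T=st();print(s["ee_pos"])
w=camera("wrist");d=camera("scene");c=camera("top")
o=np.zeros((480,800,3),np.uint8)
o[:480,:500]=w["color"][:,70:570];o[:300,500:800]=cv2.resize(d["color"][90:240,365:515],None,fx=2,fy=2,interpolation=2);o[300:460,500:760]=cv2.resize(c["color"][215:295,115:245],None,fx=2,fy=2,interpolation=2)
cv2.imwrite("pics/rel.png",o)
E
```

```text
time: 13.52
ee_pos: [0.5365, 0.1828, 0.1889]
eef_rot: [0.99, -0.139, -0.0, -0.0]
ft_force: [-0.4, 0.0, -0.4]
width: 0.0342
time: 13.93
ee_pos: [0.5365, 0.1828, 0.1891]
eef_rot: [0.99, -0.139, 0.0, -0.0]
ft_force: [-0.1, -0.1, 0.7]
width: 0.0639
time: 14.35
ee_pos: [0.5362, 0.1827, 0.3]
eef_rot: [0.99, -0.139, -0.0, 0.0]
ft_force: [-0.3, -0.8, -0.3]
width: 0.0861
[0.53620264 0.18269456 0.30004276]
```

View pics/rel.png

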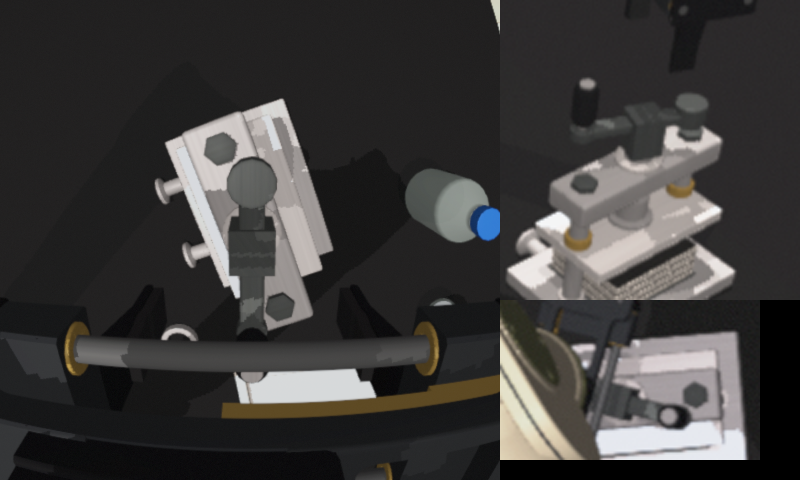

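The crank is seated on the collar and upright, and the fingers are clear. The handle cap is at wrist (324,372) and top (201.5,273).

Run:
```python
from h import *
s,T=st();p=s["ee_pos"];w=camera("wrist");c=camera("top")
for n,q in(("wrist",wonz(w,324,372,.27)),("top",onz(c,201.5,273,.27)),("cw wrist",wonz(w,322,182,.230))):print(n,q,T.inv().apply(q-p))
print(p)
```

```text
wrist [0.52156497 0.12103056 0.27      ] [0.00202062 0.06419855 0.03080672]
top [0.51711274 0.11818162 0.27      ] [-0.00147638  0.06816207  0.030789  ]
cw wrist [0.55199302 0.23148415 0.23      ] [ 0.00077747 -0.05029124  0.07101127]
[0.53717355 0.18328082 0.30091711]
```

```bash
python3 -m crank '[{"x":0,"y":0.03,"z":0,"ax":0,"ay":0,"az":0,"claw":-1},{"x":0,"y":0.065,"z":0,"ax":0,"ay":0,"az":0,"claw":-1},{"x":0,"y":0.065,"z":0.02,"ax":0,"ay":0,"az":0,"claw":-1},{"x":0,"y":0.065,"z":0.045,"ax":0,"ay":0,"az":0,"claw":-1},{"x":0,"y":0.065,"z":0.065,"ax":0,"ay":0,"az":0,"claw":-1}]' && python3 -m crank '[{"x":0,"y":0,"z":0,"ax":0,"ay":0,"az":0,"claw":-1},{"x":0,"y":0,"z":0,"ax":0,"ay":0,"az":0,"claw":0},{"x":0,"y":0,"z":0,"ax":0,"ay":0,"az":0,"claw":0.3},{"x":0,"y":0,"z":0,"ax":0,"ay":0,"az":0,"claw":1},{"x":0,"y":0,"z":0,"ax":0,"ay":0,"az":0,"claw":1}]' 25 && python3 -m crank '[{"x":0,"y":0,"z":0,"ax":0,"ay":0,"az":0,"claw":1},{"x":0,"y":0,"z":0,"ax":0,"ay":0,"az":0,"claw":1},{"x":0,"y":0,"z":0,"ax":0,"ay":0,"az":0,"claw":1},{"x":0,"y":0,"z":0,"ax":0,"ay":0,"az":0,"claw":1},{"x":0,"y":0,"z":0,"ax":0,"ay":0,"az":0,"claw":1}]' 25 && python3 -m crank '[{"x":0,"y":0,"z":0,"ax":0,"ay":0,"az":0,"claw":1},{"x":0,"y":0,"z":0,"ax":0,"ay":0,"az":0,"claw":1},{"x":0,"y":0,"z":0,"ax":0,"ay":0,"az":0,"claw":1},{"x":0,"y":0,"z":0,"ax":0,"ay":0,"az":0,"claw":1},{"x":0,"y":0,"z":0,"ax":0,"ay":0,"az":0,"claw":1}]' 25
```

```text
time: 15.02
ee_pos: [0.5178, 0.1191, 0.2317]
eef_rot: [0.99, -0.14, -0.001, 0.001]
ft_force: [0.2, -0.2, -0.6]
width: 0.0873
time: 15.43
ee_pos: [0.5191, 0.1206, 0.2351]
eef_rot: [0.99, -0.139, 0.001, -0.0]
ft_force: [-0.4, -0.2, 0.8]
width: 0.068
time: 15.85
ee_pos: [0.5186, 0.1203, 0.2341]
eef_rot: [0.99, -0.139, 0.0, 0.0]
ft_force: [-0.4, -0.0, 0.1]
width: 0.035
time: 16.27
ee_pos: [0.5186, 0.1203, 0.234]
eef_rot: [0.99, -0.139, 0.0, 0.0]
ft_force: [-0.7, 0.5, -0.1]
width: 0.0235
```

The handle is gripped, so I'm starting to wind clockwise in 12° rows.

```bash
python3 -m crank '[{"x":-0.0135,"y":-0.0014,"z":0,"ax":0,"ay":0,"az":0,"claw":1},{"x":-0.0264,"y":-0.0056,"z":0,"ax":0,"ay":0,"az":0,"claw":1},{"x":-0.0382,"y":-0.0124,"z":0,"ax":0,"ay":0,"az":0,"claw":1},{"x":-0.0483,"y":-0.0215,"z":0,"ax":0,"ay":0,"az":0,"claw":1},{"x":-0.0563,"y":-0.0325,"z":0,"ax":0,"ay":0,"az":0,"claw":1}]' 25 && python3 -m crank '[{"x":-0.0055,"y":-0.0124,"z":0,"ax":0,"ay":0,"az":0,"claw":1},{"x":-0.0084,"y":-0.0257,"z":0,"ax":0,"ay":0,"az":0,"claw":1},{"x":-0.0084,"y":-0.0393,"z":0,"ax":0,"ay":0,"az":0,"claw":1},{"x":-0.0055,"y":-0.0526,"z":0,"ax":0,"ay":0,"az":0,"claw":1},{"x":0,"y":-0.065,"z":0,"ax":0,"ay":0,"az":0,"claw":1}]' 25; python3 -c "
from h import *
s,T=st();print(s['joint_positions'].round(2),np.round(s['torque'],2))"
```

```text
time: 16.68
ee_pos: [0.473, 0.1675, 0.2341]
eef_rot: [0.99, -0.139, 0.001, 0.0]
ft_force: [12.6, -0.9, -7.5]
width: 0.0237
time: 17.1
ee_pos: [0.4906, 0.2293, 0.2338]
eef_rot: [0.99, -0.139, -0.0, 0.002]
ft_force: [2.8, -8.4, -1.9]
width: 0.0233
[ 0.16  0.22 -0.78  1.63  0.16  1.35 -0.92] [-1.94 -0.66  0.02]
```

Tangential pull is about 3.9 N (free) and radial pull about 10 N inward, so I'm shifting the circle's centre 1.5 mm along tool +x and going on.

```bash
cat > f.py <<'E'
import sys
from h import *
s,T=st();t=T.inv().apply(s["ft_force"]);a=np.radians(float(sys.argv[1]))
S=np.array([.5375,.1825]);d=T.inv().apply(np.append(s["ee_pos"][:2]-S,0))
print("phi %.1f r %.4f tang %.2f rad %.2f fz %.2f"%(np.degrees(np.arctan2(-d[0],d[1])),np.hypot(*d[:2]),t[:2]@[-np.cos(a),-np.sin(a)],t[:2]@[-np.sin(a),np.cos(a)],t[2]))
E
python3 -m crank '[{"x":0.0085,"y":-0.011,"z":0,"ax":0,"ay":0,"az":0,"claw":1},{"x":0.0191,"y":-0.0201,"z":0,"ax":0,"ay":0,"az":0,"claw":1},{"x":0.0314,"y":-0.0269,"z":0,"ax":0,"ay":0,"az":0,"claw":1},{"x":0.0443,"y":-0.0311,"z":0,"ax":0,"ay":0,"az":0,"claw":1},{"x":0.0578,"y":-0.0325,"z":0,"ax":0,"ay":0,"az":0,"claw":1}]' 25 && python3 f.py 180 && python3 -m crank '[{"x":0.0135,"y":0.0014,"z":0,"ax":0,"ay":0,"az":0,"claw":1},{"x":0.0264,"y":0.0056,"z":0,"ax":0,"ay":0,"az":0,"claw":1},{"x":0.0382,"y":0.0124,"z":0,"ax":0,"ay":0,"az":0,"claw":1},{"x":0.0483,"y":0.0215,"z":0,"ax":0,"ay":0,"az":0,"claw":1},{"x":0.0563,"y":0.0325,"z":0,"ax":0,"ay":0,"az":0,"claw":1}]' && python3 f.py 240 && python3 -m crank '[{"x":0.0055,"y":0.0124,"z":0,"ax":0,"ay":0,"az":0,"claw":1},{"x":0.0084,"y":0.0257,"z":0,"ax":0,"ay":0,"az":0,"claw":1},{"x":0.0084,"y":0.0393,"z":0,"ax":0,"ay":0,"az":0,"claw":1},{"x":0.0055,"y":0.0526,"z":0,"ax":0,"ay":0,"az":0,"claw":1},{"x":0,"y":0.065,"z":0,"ax":0,"ay":0,"az":0,"claw":1}]' && python3 f.py 300
```

```text
time: 17.52
ee_pos: [0.5541, 0.2458, 0.2335]
eef_rot: [0.99, -0.138, -0.002, 0.001]
ft_force: [-6.1, -4.0, 0.7]
width: 0.0231
phi 178.8 r 0.0654 tang -4.77 rad -5.53 fz -0.69
time: 17.93
ee_pos: [0.5995, 0.1999, 0.2338]
eef_rot: [0.991, -0.137, -0.001, -0.0]
ft_force: [-7.2, 2.3, -0.4]
width: 0.0231
phi -121.5 r 0.0644 tang -4.01 rad -6.42 fz 0.39
time: 18.35
ee_pos: [0.5824, 0.1361, 0.2339]
eef_rot: [0.99, -0.138, -0.0, -0.001]
ft_force: [-1.6, 7.0, -2.4]
width: 0.0231
phi -59.9 r 0.0646 tang -3.71 rad -6.09 fz 2.38
```

```bash
python3 -m crank '[{"x":-0.008,"y":0.011,"z":0,"ax":0,"ay":0,"az":0,"claw":1},{"x":-0.0181,"y":0.0201,"z":0,"ax":0,"ay":0,"az":0,"claw":1},{"x":-0.0299,"y":0.0269,"z":0,"ax":0,"ay":0,"az":0,"claw":1},{"x":-0.0428,"y":0.0311,"z":0,"ax":0,"ay":0,"az":0,"claw":1},{"x":-0.0563,"y":0.0325,"z":0,"ax":0,"ay":0,"az":0,"claw":1}]' && python3 f.py 0 && python3 -m crank '[{"x":-0.0135,"y":-0.0014,"z":0,"ax":0,"ay":0,"az":0,"claw":1},{"x":-0.0264,"y":-0.0056,"z":0,"ax":0,"ay":0,"az":0,"claw":1},{"x":-0.0382,"y":-0.0124,"z":0,"ax":0,"ay":0,"az":0,"claw":1},{"x":-0.0483,"y":-0.0215,"z":0,"ax":0,"ay":0,"az":0,"claw":1},{"x":-0.0563,"y":-0.0325,"z":0,"ax":0,"ay":0,"az":0,"claw":1}]' 25 && python3 f.py 60 && python3 -m crank '[{"x":-0.0055,"y":-0.0124,"z":0,"ax":0,"ay":0,"az":0,"claw":1},{"x":-0.0084,"y":-0.0257,"z":0,"ax":0,"ay":0,"az":0,"claw":1},{"x":-0.0084,"y":-0.0393,"z":0,"ax":0,"ay":0,"az":0,"claw":1},{"x":-0.0055,"y":-0.0526,"z":0,"ax":0,"ay":0,"az":0,"claw":1},{"x":0,"y":-0.065,"z":0,"ax":0,"ay":0,"az":0,"claw":1}]' 25; python3 f.py 120
python3 - <<'E'
from h import *
d=camera("scene");cv2.imwrite("pics/gap.png",cv2.resize(d["color"][130:270,355:495],None,fx=4,fy=4,interpolation=2))
E
```

```text
time: 18.77
ee_pos: [0.52, 0.1195, 0.2341]
eef_rot: [0.99, -0.139, 0.001, -0.0]
ft_force: [6.3, 5.1, -5.7]
width: 0.0235
phi -0.4 r 0.0654 tang -4.60 rad -6.58 fz 5.73
time: 19.18
ee_pos: [0.4736, 0.1661, 0.2342]
eef_rot: [0.99, -0.139, -0.0, 0.001]
ft_force: [1.5, -3.3, -0.8]
width: 0.0233
phi 59.5 r 0.0659 tang -3.57 rad -0.67 fz 0.76
time: 19.6
ee_pos: [0.4916, 0.23, 0.2339]
eef_rot: [0.99, -0.138, -0.001, 0.001]
ft_force: [-0.8, -4.9, -1.0]
width: 0.0234
phi 120.0 r 0.0660 tang -3.97 rad -2.96 fz 1.04
```

View pics/gap.png

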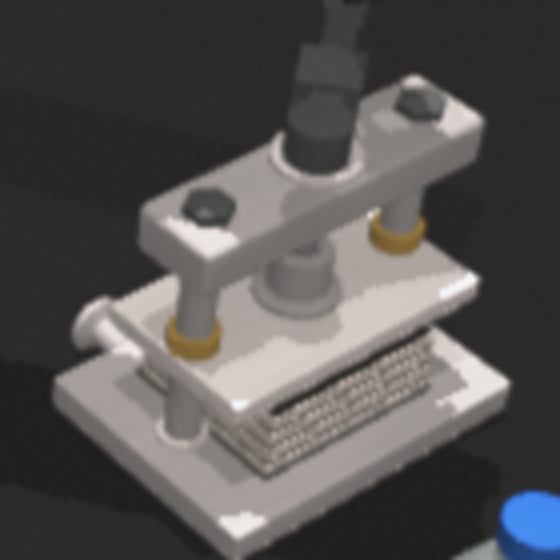

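The plate is still clear of the pack: there is a dark gap under its front edge near (330,390). Next are guarded 15° steps, stopping when the tangential pull passes 5.6 N.

```bash
cat >> f.py <<'E'
sys.exit(abs(t[:2]@[-np.cos(a),-np.sin(a)])>5.6)
E
python3 -m crank '[{"x":0.0058,"y":-0.0084,"z":0,"ax":0,"ay":0,"az":0,"claw":1},{"x":0.0128,"y":-0.0158,"z":0,"ax":0,"ay":0,"az":0,"claw":1},{"x":0.0209,"y":-0.022,"z":0,"ax":0,"ay":0,"az":0,"claw":1},{"x":0.0299,"y":-0.0269,"z":0,"ax":0,"ay":0,"az":0,"claw":1},{"x":0.0395,"y":-0.0303,"z":0,"ax":0,"ay":0,"az":0,"claw":1}]' >/dev/null && python3 f.py 165 && python3 -m crank '[{"x":0.0034,"y":-0.0006,"z":0,"ax":0,"ay":0,"az":0,"claw":1},{"x":0.0067,"y":-0.0011,"z":0,"ax":0,"ay":0,"az":0,"claw":1},{"x":0.0101,"y":-0.0016,"z":0,"ax":0,"ay":0,"az":0,"claw":1},{"x":0.0134,"y":-0.002,"z":0,"ax":0,"ay":0,"az":0,"claw":1},{"x":0.0168,"y":-0.0022,"z":0,"ax":0,"ay":0,"az":0,"claw":1}]' >/dev/null && python3 f.py 180 && python3 -m crank '[{"x":0.0034,"y":0.0002,"z":0,"ax":0,"ay":0,"az":0,"claw":1},{"x":0.0067,"y":0.0006,"z":0,"ax":0,"ay":0,"az":0,"claw":1},{"x":0.0101,"y":0.0011,"z":0,"ax":0,"ay":0,"az":0,"claw":1},{"x":0.0134,"y":0.0016,"z":0,"ax":0,"ay":0,"az":0,"claw":1},{"x":0.0168,"y":0.0022,"z":0,"ax":0,"ay":0,"az":0,"claw":1}]' >/dev/null && python3 f.py 195 && python3 -m crank '[{"x":0.0031,"y":0.0012,"z":0,"ax":0,"ay":0,"az":0,"claw":1},{"x":0.0063,"y":0.0024,"z":0,"ax":0,"ay":0,"az":0,"claw":1},{"x":0.0094,"y":0.0037,"z":0,"ax":0,"ay":0,"az":0,"claw":1},{"x":0.0126,"y":0.005,"z":0,"ax":0,"ay":0,"az":0,"claw":1},{"x":0.0157,"y":0.0065,"z":0,"ax":0,"ay":0,"az":0,"claw":1}]' >/dev/null && python3 f.py 210 && python3 -m crank '[{"x":0.0027,"y":0.002,"z":0,"ax":0,"ay":0,"az":0,"claw":1},{"x":0.0054,"y":0.004,"z":0,"ax":0,"ay":0,"az":0,"claw":1},{"x":0.0081,"y":0.0061,"z":0,"ax":0,"ay":0,"az":0,"claw":1},{"x":0.0108,"y":0.0082,"z":0,"ax":0,"ay":0,"az":0,"claw":1},{"x":0.0135,"y":0.0103,"z":0,"ax":0,"ay":0,"az":0,"claw":1}]' >/dev/null && python3 f.py 225
```

```text
phi 164.4 r 0.0655 tang -4.35 rad -3.69 fz 0.22False
```

The guard's exit value was wrong (a numpy bool), so the chain stopped early at 165° with no harm. Fixing it and continuing.

```bash
sed -i 's/sys.exit(\(.*\))$/sys.exit(int(\1))/' f.py
python3 -m crank '[{"x":0.0034,"y":-0.0006,"z":0,"ax":0,"ay":0,"az":0,"claw":1},{"x":0.0067,"y":-0.0011,"z":0,"ax":0,"ay":0,"az":0,"claw":1},{"x":0.0101,"y":-0.0016,"z":0,"ax":0,"ay":0,"az":0,"claw":1},{"x":0.0134,"y":-0.002,"z":0,"ax":0,"ay":0,"az":0,"claw":1},{"x":0.0168,"y":-0.0022,"z":0,"ax":0,"ay":0,"az":0,"claw":1}]' >/dev/null && python3 f.py 180 && python3 -m crank '[{"x":0.0034,"y":0.0002,"z":0,"ax":0,"ay":0,"az":0,"claw":1},{"x":0.0067,"y":0.0006,"z":0,"ax":0,"ay":0,"az":0,"claw":1},{"x":0.0101,"y":0.0011,"z":0,"ax":0,"ay":0,"az":0,"claw":1},{"x":0.0134,"y":0.0016,"z":0,"ax":0,"ay":0,"az":0,"claw":1},{"x":0.0168,"y":0.0022,"z":0,"ax":0,"ay":0,"az":0,"claw":1}]' >/dev/null && python3 f.py 195 && python3 -m crank '[{"x":0.0031,"y":0.0012,"z":0,"ax":0,"ay":0,"az":0,"claw":1},{"x":0.0063,"y":0.0024,"z":0,"ax":0,"ay":0,"az":0,"claw":1},{"x":0.0094,"y":0.0037,"z":0,"ax":0,"ay":0,"az":0,"claw":1},{"x":0.0126,"y":0.005,"z":0,"ax":0,"ay":0,"az":0,"claw":1},{"x":0.0157,"y":0.0065,"z":0,"ax":0,"ay":0,"az":0,"claw":1}]' >/dev/null && python3 f.py 210 && python3 -m crank '[{"x":0.0027,"y":0.002,"z":0,"ax":0,"ay":0,"az":0,"claw":1},{"x":0.0054,"y":0.004,"z":0,"ax":0,"ay":0,"az":0,"claw":1},{"x":0.0081,"y":0.0061,"z":0,"ax":0,"ay":0,"az":0,"claw":1},{"x":0.0108,"y":0.0082,"z":0,"ax":0,"ay":0,"az":0,"claw":1},{"x":0.0135,"y":0.0103,"z":0,"ax":0,"ay":0,"az":0,"claw":1}]' >/dev/null && python3 f.py 225
```

```text
phi -179.9 r 0.0650 tang -3.73 rad -2.16 fz 0.76
phi -164.4 r 0.0648 tang -2.74 rad -3.16 fz 1.30
phi -149.4 r 0.0647 tang -4.46 rad -5.95 fz 0.85
phi -134.7 r 0.0647 tang -3.89 rad -7.94 fz 1.30
```

```bash
python3 -m crank '[{"x":0.0021,"y":0.0026,"z":0,"ax":0,"ay":0,"az":0,"claw":1},{"x":0.0042,"y":0.0053,"z":0,"ax":0,"ay":0,"az":0,"claw":1},{"x":0.0063,"y":0.008,"z":0,"ax":0,"ay":0,"az":0,"claw":1},{"x":0.0083,"y":0.0107,"z":0,"ax":0,"ay":0,"az":0,"claw":1},{"x":0.0103,"y":0.0135,"z":0,"ax":0,"ay":0,"az":0,"claw":1}]' >/dev/null && python3 f.py 240 && python3 -m crank '[{"x":0.0014,"y":0.0031,"z":0,"ax":0,"ay":0,"az":0,"claw":1},{"x":0.0028,"y":0.0062,"z":0,"ax":0,"ay":0,"az":0,"claw":1},{"x":0.0041,"y":0.0094,"z":0,"ax":0,"ay":0,"az":0,"claw":1},{"x":0.0053,"y":0.0125,"z":0,"ax":0,"ay":0,"az":0,"claw":1},{"x":0.0065,"y":0.0157,"z":0,"ax":0,"ay":0,"az":0,"claw":1}]' >/dev/null && python3 f.py 255 && python3 -m crank '[{"x":0.0006,"y":0.0034,"z":0,"ax":0,"ay":0,"az":0,"claw":1},{"x":0.0011,"y":0.0067,"z":0,"ax":0,"ay":0,"az":0,"claw":1},{"x":0.0015,"y":0.0101,"z":0,"ax":0,"ay":0,"az":0,"claw":1},{"x":0.0019,"y":0.0134,"z":0,"ax":0,"ay":0,"az":0,"claw":1},{"x":0.0022,"y":0.0168,"z":0,"ax":0,"ay":0,"az":0,"claw":1}]' >/dev/null && python3 f.py 270 && python3 -m crank '[{"x":-0.0002,"y":0.0034,"z":0,"ax":0,"ay":0,"az":0,"claw":1},{"x":-0.0006,"y":0.0067,"z":0,"ax":0,"ay":0,"az":0,"claw":1},{"x":-0.0011,"y":0.0101,"z":0,"ax":0,"ay":0,"az":0,"claw":1},{"x":-0.0016,"y":0.0134,"z":0,"ax":0,"ay":0,"az":0,"claw":1},{"x":-0.0022,"y":0.0168,"z":0,"ax":0,"ay":0,"az":0,"claw":1}]' >/dev/null && python3 f.py 285 && python3 -m crank '[{"x":-0.0012,"y":0.0031,"z":0,"ax":0,"ay":0,"az":0,"claw":1},{"x":-0.0024,"y":0.0063,"z":0,"ax":0,"ay":0,"az":0,"claw":1},{"x":-0.0037,"y":0.0094,"z":0,"ax":0,"ay":0,"az":0,"claw":1},{"x":-0.005,"y":0.0126,"z":0,"ax":0,"ay":0,"az":0,"claw":1},{"x":-0.0065,"y":0.0157,"z":0,"ax":0,"ay":0,"az":0,"claw":1}]' >/dev/null && python3 f.py 300 && python3 -m crank '[{"x":-0.002,"y":0.0027,"z":0,"ax":0,"ay":0,"az":0,"claw":1},{"x":-0.004,"y":0.0054,"z":0,"ax":0,"ay":0,"az":0,"claw":1},{"x":-0.0061,"y":0.0081,"z":0,"ax":0,"ay":0,"az":0,"claw":1},{"x":-0.0082,"y":0.0108,"z":0,"ax":0,"ay":0,"az":0,"claw":1},{"x":-0.0103,"y":0.0135,"z":0,"ax":0,"ay":0,"az":0,"claw":1}]' >/dev/null && python3 f.py 315
```

```text
phi -120.2 r 0.0645 tang -4.00 rad -8.24 fz 1.38
phi -105.6 r 0.0644 tang -3.20 rad -8.13 fz 2.00
phi -90.9 r 0.0643 tang -3.49 rad -6.97 fz 1.93
phi -76.1 r 0.0644 tang -2.95 rad -6.62 fz 3.72
phi -61.1 r 0.0644 tang -4.80 rad -5.38 fz 4.61
phi -46.2 r 0.0646 tang -3.67 rad -5.49 fz 5.44
```

```bash
python3 -m crank '[{"x":-0.0026,"y":0.0021,"z":0,"ax":0,"ay":0,"az":0,"claw":1},{"x":-0.0053,"y":0.0042,"z":0,"ax":0,"ay":0,"az":0,"claw":1},{"x":-0.008,"y":0.0063,"z":0,"ax":0,"ay":0,"az":0,"claw":1},{"x":-0.0107,"y":0.0083,"z":0,"ax":0,"ay":0,"az":0,"claw":1},{"x":-0.0135,"y":0.0103,"z":0,"ax":0,"ay":0,"az":0,"claw":1}]' >/dev/null && python3 f.py 330 && python3 -m crank '[{"x":-0.0031,"y":0.0014,"z":0,"ax":0,"ay":0,"az":0,"claw":1},{"x":-0.0062,"y":0.0028,"z":0,"ax":0,"ay":0,"az":0,"claw":1},{"x":-0.0094,"y":0.0041,"z":0,"ax":0,"ay":0,"az":0,"claw":1},{"x":-0.0125,"y":0.0053,"z":0,"ax":0,"ay":0,"az":0,"claw":1},{"x":-0.0157,"y":0.0065,"z":0,"ax":0,"ay":0,"az":0,"claw":1}]' >/dev/null && python3 f.py 345 && python3 -m crank '[{"x":-0.0034,"y":0.0006,"z":0,"ax":0,"ay":0,"az":0,"claw":1},{"x":-0.0067,"y":0.0011,"z":0,"ax":0,"ay":0,"az":0,"claw":1},{"x":-0.0101,"y":0.0015,"z":0,"ax":0,"ay":0,"az":0,"claw":1},{"x":-0.0134,"y":0.0019,"z":0,"ax":0,"ay":0,"az":0,"claw":1},{"x":-0.0168,"y":0.0022,"z":0,"ax":0,"ay":0,"az":0,"claw":1}]' >/dev/null && python3 f.py 0 && python3 -m crank '[{"x":-0.0034,"y":-0.0002,"z":0,"ax":0,"ay":0,"az":0,"claw":1},{"x":-0.0067,"y":-0.0006,"z":0,"ax":0,"ay":0,"az":0,"claw":1},{"x":-0.0101,"y":-0.0011,"z":0,"ax":0,"ay":0,"az":0,"claw":1},{"x":-0.0134,"y":-0.0016,"z":0,"ax":0,"ay":0,"az":0,"claw":1},{"x":-0.0168,"y":-0.0022,"z":0,"ax":0,"ay":0,"az":0,"claw":1}]' >/dev/null && python3 f.py 15 && python3 -m crank '[{"x":-0.0031,"y":-0.0012,"z":0,"ax":0,"ay":0,"az":0,"claw":1},{"x":-0.0063,"y":-0.0024,"z":0,"ax":0,"ay":0,"az":0,"claw":1},{"x":-0.0094,"y":-0.0037,"z":0,"ax":0,"ay":0,"az":0,"claw":1},{"x":-0.0126,"y":-0.005,"z":0,"ax":0,"ay":0,"az":0,"claw":1},{"x":-0.0157,"y":-0.0065,"z":0,"ax":0,"ay":0,"az":0,"claw":1}]' >/dev/null && python3 f.py 30 && python3 -m crank '[{"x":-0.0027,"y":-0.002,"z":0,"ax":0,"ay":0,"az":0,"claw":1},{"x":-0.0054,"y":-0.004,"z":0,"ax":0,"ay":0,"az":0,"claw":1},{"x":-0.0081,"y":-0.0061,"z":0,"ax":0,"ay":0,"az":0,"claw":1},{"x":-0.0108,"y":-0.0082,"z":0,"ax":0,"ay":0,"az":0,"claw":1},{"x":-0.0135,"y":-0.0103,"z":0,"ax":0,"ay":0,"az":0,"claw":1}]' >/dev/null && python3 f.py 45
```

```text
phi -31.3 r 0.0647 tang -3.92 rad -4.49 fz 5.57
phi -15.5 r 0.0650 tang -3.86 rad -4.25 fz 5.30
phi -0.4 r 0.0652 tang -3.96 rad -3.38 fz 2.97
phi 14.5 r 0.0654 tang -4.56 rad -0.01 fz 0.77
phi 28.6 r 0.0655 tang -8.53 rad 0.52 fz 0.66
```

The pack is met: at about 750° the pull while turning was 8.5 N, twice the free pull. I'm stopping winding, settling for one call, and reading again.

```bash
python3 -m crank '[{"x":0,"y":0,"z":0,"ax":0,"ay":0,"az":0,"claw":1},{"x":0,"y":0,"z":0,"ax":0,"ay":0,"az":0,"claw":1},{"x":0,"y":0,"z":0,"ax":0,"ay":0,"az":0,"claw":1},{"x":0,"y":0,"z":0,"ax":0,"ay":0,"az":0,"claw":1},{"x":0,"y":0,"z":0,"ax":0,"ay":0,"az":0,"claw":1}]' >/dev/null; python3 f.py 30; python3 f.py 28.5
```

```text
phi 28.9 r 0.0655 tang -6.26 rad 1.74 fz -0.96
phi 28.9 r 0.0655 tang -6.21 rad 1.91 fz -0.96
```

Holding at 6 N while standing still, which is consistent. Easing off, opening and rising.

```bash
python3 -m crank '[{"x":0.0005,"y":0.0003,"z":0,"ax":0,"ay":0,"az":0,"claw":1},{"x":0.001,"y":0.0006,"z":0,"ax":0,"ay":0,"az":0,"claw":1},{"x":0.001,"y":0.0006,"z":0,"ax":0,"ay":0,"az":0,"claw":0.5},{"x":0.001,"y":0.0006,"z":0,"ax":0,"ay":0,"az":0,"claw":-1},{"x":0.001,"y":0.0006,"z":0,"ax":0,"ay":0,"az":0,"claw":-1}]' 10 && python3 -m crank '[{"x":0,"y":0,"z":0,"ax":0,"ay":0,"az":0,"claw":-1},{"x":0,"y":0,"z":0,"ax":0,"ay":0,"az":0,"claw":-1},{"x":0,"y":0,"z":0,"ax":0,"ay":0,"az":0,"claw":-1},{"x":0,"y":0,"z":0,"ax":0,"ay":0,"az":0,"claw":-1},{"x":0,"y":0,"z":0,"ax":0,"ay":0,"az":0,"claw":-1}]' && python3 -m crank '[{"x":0,"y":0,"z":-0.01,"ax":0,"ay":0,"az":0,"claw":-1},{"x":0,"y":0,"z":-0.03,"ax":0,"ay":0,"az":0,"claw":-1},{"x":0,"y":0,"z":-0.05,"ax":0,"ay":0,"az":0,"claw":-1},{"x":0,"y":0,"z":-0.07,"ax":0,"ay":0,"az":0,"claw":-1},{"x":0,"y":0,"z":-0.1,"ax":0,"ay":0,"az":0,"claw":-1}]' && python3 -m crank '[{"x":-0.02,"y":0.02,"z":0,"ax":0,"ay":0,"az":0,"claw":-1},{"x":-0.05,"y":0.04,"z":0,"ax":0,"ay":0,"az":0,"claw":-1},{"x":-0.08,"y":0.06,"z":0,"ax":0,"ay":0,"az":0,"claw":-1},{"x":-0.09,"y":0.08,"z":0,"ax":0,"ay":0,"az":0,"claw":-1},{"x":-0.09,"y":0.08,"z":0,"ax":0,"ay":0,"az":0,"claw":-1}]'
python3 - <<'E'
from h import *
d=camera("scene");c=camera("top")
o=np.zeros((600,800,3),np.uint8);o[:,:520]=cv2.resize(d["color"][100:250,365:495],None,fx=4,fy=4,interpolation=2)
o[:210,520:]=cv2.resize(c["color"][220:290,120:214],(280,210),interpolation=2)
o[240:450,520:]=cv2.resize(c["color"],(280,210))
cv2.imwrite("pics/end.png",o)
E
```

```text
time: 27.15
ee_pos: [0.4915, 0.1372, 0.234]
eef_rot: [0.99, -0.138, -0.0, -0.0]
ft_force: [0.4, -0.6, -0.3]
width: 0.0306
time: 27.57
ee_pos: [0.4919, 0.1364, 0.234]
eef_rot: [0.99, -0.139, -0.0, -0.0]
ft_force: [-0.2, 0.5, 0.3]
width: 0.0622
time: 27.98
ee_pos: [0.4912, 0.1361, 0.3345]
eef_rot: [0.99, -0.139, -0.001, 0.0]
ft_force: [0.5, 0.1, 0.7]
width: 0.0858
time: 28.4
ee_pos: [0.3814, 0.082, 0.3354]
eef_rot: [0.99, -0.14, 0.001, 0.001]
ft_force: [1.0, 0.2, 0.6]
width: 0.0872
```

View pics/end.png

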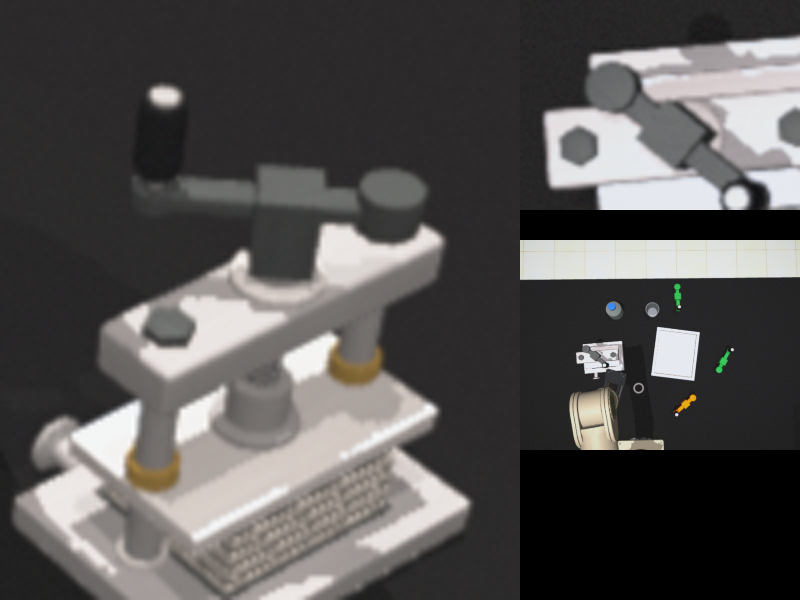

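The final picture shows the crank seated on the collar, the plate on the pack with no gap, the gripper clear, and the bystanders where they were. One quick check of the crank's angle for spring-back (cap at top (192.8,286.1), counterweight at (150.9,249.2)).

Run:
```python
from h import *
c=camera("top");K=onz(c,192.8,286.1,.27);C=onz(c,150.9,249.2,.23);d=K-C
print("yaw",np.degrees(np.arctan2(d[1],d[0])),"expected",-16.15-90-28.9,"len",np.hypot(*d[:2]),"hub",(C+d*48/113)[:2])
```

```text
yaw -129.62766236387824 expected -135.05 len 0.11138342470845738 hub [0.53442476 0.18342333]
```

```bash
python3 -c "
from bench import close_job
print(close_job())"
```

```text
the job is handed in; nothing more can be done
None
```

The job is handed in: the crank is seated on the spindle, wound until the plate clamps the pack, and released. `close_job` gave no verdict, so the clamp force below is my estimate.

**What I did:** I took the grey steel crank from the tray and lowered it onto the square, shifting sideways about 2 mm when the force showed the socket off centre. It stopped hard on the collar at TCP z 0.1885, with a push of about 15 N. I then wound it clockwise by the handle for about 2.08 turns, with a free pull of about 4 N. I stopped on the first step that read high, 8.5 N while turning, which I estimate at 190 N on the plate. It read 6.2 N at rest. I opened the gripper and moved the arm clear at 28.4 s.

**Last checks:**
- **Seating:** the last picture shows the crank upright on the collar, with no gap between plate and pack.
- **Surroundings:** the bottle, beaker, ring and look-alike cranks looked unmoved in that picture. I did not measure their positions again.
- **Disagreement:** the crank's angle from the top camera reads about 5° short of where the handle was let go. Socket play and pixel error could account for this. If the screw really ran back that far, I estimate about 125 N is left, still inside 60 to 400 N.

Two early commands went wrong without harm. One move was refused for missing keys, and one force check ended a winding run early; I fixed both before going on.

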